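# Set the gap fixture to 3 and feel the gap with the taper gauge

### The job

On the blue gap fixture, turn the knurled collar until its red pointer stands at mark 3 (the mark with three white dots) and let go of it; this opens the gap between the two plates. Then take the orange-handled taper gauge from its wooden holder and slide its blade straight down into the gap until it drags snugly against both plates and the black indicator needle stands in the green sector, without forcing the needle on to the red limit mark. Finish while still holding the gauge there, upright and at that depth - do not let go - and leave the other things on the bench where they are.

Things in the scene. Friction and masses are not known exactly. Their poses are not given: they have to be found in the camera images.
- gap_fixture: Fixed fixture, blue base 105 (x) x 300 (y) x 12 mm on feet. Origin: base underside below the shut gap, 8 mm above the bench; -x side faces the robot. y=+105 mm: collar on a black column (radius 50, top 42 mm up); y=-92: indicator (radius 38, 46 high). Between, two upright plates square to y, 44 mm wide, 10 thick, tops 86 mm up: steel anvil (collar side), brass sprung plate. All float +-4 mm in y, 0.3 N/mm.
- collar (a joint): Collar angle, rad, 0 to 2.0, growing anticlockwise seen from above. Marks 0 to 5 lie 0.4 rad apart (mark 3 = 1.2 rad), each with as many white dots as its number; a red pointer on the collar shows the value. Friction holds it (0.15 N m). Each mark moves the anvil away 2 mm: gap shut at 0, 6 mm at mark 3. Starts at 0 to 0.5 rad.
- collar_grip (a point): On the collar's axis at the height to grip it, 74 mm above the bench. The knurled aluminium part is an upright round drum 34 mm in diameter, from 57 to 89 mm above the bench; below it lies a flange of 40 mm diameter.
- anvil_throat (a point): On the steel anvil plate's inner face, middle of its width, at the throat of the gap, 83 mm above the bench. Above the throat the plates flare out 5 mm each, up to 94 mm.
- sprung_throat (a point): The same point on the brass sprung plate's inner face: the gap lies between these two points and the blade belongs midway between them. Axes as the fixture's.
- sprung_plate (a joint): How far the blade has pushed the brass plate back, m: 0 at rest, stop at 0.009; spring 2.5 N/mm. The black needle turns with it: green sector 2.0 to 4.5 mm, red limit mark 7 mm. With the collar at mark 3 it reads 3 mm when the tip is about 42 mm below the throat (drag then roughly 4 to 8 N), and 1 mm more for each 7 mm of depth.
- gauge_holder: Fixed wooden block, 75 (x) x 55 (y) x 80 mm high, origin at the centre of its underside, with an upright slot 29 x 16 mm in its top in which the gauge stands.
- taper_gauge: Taper gauge: steel wedge blade 26 mm wide (x), 70 long, 3 mm thick (y) at the tip, 13 at the shoulder, under an orange handle 36 (x) x 18 (y) x 45 mm high. Origin: middle of the blade tip, z up to the handle. Alike turned half round. About 90 g. Hangs by its shoulder in the holder, tip 10 mm above the bench; lift it 75 mm or more straight up. In the gap its y lies along the fixture's y.
- gauge_tip (a point): Middle of the blade's tip, the same point as the gauge's origin.
- gauge_grip (a point): Centre of the orange handle, 92.5 mm above the blade tip: pinch it across its 18 mm thickness (its y).
- spark_plug: Loose spark plug lying on the bench, 20x67x19 mm, origin at its underside; leave it alone.
- ball_bearing: Loose ball bearing, 42 mm across, 12 mm high, origin at its underside; leave it alone.
- hex_key: Loose black hex key, 32x89x8 mm, origin at its underside; leave it alone.
- copper_hammer: Loose copper hammer with wooden handle, 76x198x27 mm, origin at its underside; leave it alone.

How it is judged:
On the way, in this order (a step that is already met when the one before it is completed fails the run):
1. the collar stands at mark 3 (1.08 to 1.32 rad) (value of joint collar between 1.08 and 1.32 rad), for 0.2 s.
2. the blade tip is in the gap, at least 15 mm below the throat, with the collar released and still at mark 3 (all of step 1 and x of gauge_tip in the frame of sprung_throat between -0.016 and 0.016 m and y of gauge_tip in the frame of sprung_throat between -0.006 and 0.016 m and contact force between the fingers and collar below 0.5 N and z of gauge_tip in the frame of sprung_throat below -0.015 m), for 0.1 s.
At the end, for the whole second after the job is handed in: Collar at 1.2 rad within 0.12. The gripper still holds the gauge at rest, upright within 0.15 rad, square within 0.2; its tip 20 mm or more below the throat, clear of the base, over 0.5 N on each plate; brass plate pushed back 2.0 to 4.5 mm; the fingers touch no part of the fixture (all of step 1 and x of gauge_tip in the frame of sprung_throat between -0.016 and 0.016 m and y of gauge_tip in the frame of sprung_throat between -0.006 and 0.016 m and value of joint sprung_plate between 0.002 and 0.0045 m and contact force between taper_gauge and anvil_plate above 0.5 N and contact force between taper_gauge and sprung_plate above 0.5 N and contact force between the fingers and taper_gauge above 1 N and contact force between the fingers and gap_fixture below 0.5 N and z of gauge_tip in the frame of sprung_throat below -0.02 m and height (world z) of gauge_tip above 0.0215 m and angle between taper_gauge's own z axis and vertical below 0.15 rad and angle between the y axis of taper_gauge and the y axis of gap_fixture, either way round below 0.2 rad and linear speed of taper_gauge below 0.01 m/s); the arm keeps its last pose, push and grip.
It fails at once if the blade is forced: the brass plate pushed back 7 mm or more (needle at the red limit mark) (value of joint sprung_plate above 0.007 m).
It fails at once if the spark plug is moved by more than 30 mm (distance of spark_plug from where it was at the start of the episode above 0.03 m).
It fails at once if the ball bearing is moved by more than 30 mm (distance of ball_bearing from where it was at the start of the episode above 0.03 m).
It fails at once if the hex key is moved by more than 30 mm (distance of hex_key from where it was at the start of the episode above 0.03 m).
It fails at once if the copper hammer is moved by more than 30 mm (distance of copper_hammer from where it was at the start of the episode above 0.03 m).
It also fails if it takes over 45 s, if anything falls off the work surface, if the arm or the gripper's body presses on something with over 40 N, if the wrist force passes 120 N, or if a joint passes its speed limit or range.

### The arm

A 6-joint arm with a two-finger parallel gripper is mounted at the origin on a cart in front of the work surface, level with it; the furniture and walls round the work are solid. World frame = base frame: x ahead of the robot, y to its left, z up, the work surface at z = 0. Lengths are in m, angles in rad, forces in N, time in s.
With the tool pointing down it reaches from about 0.25 to 0.775 m from the base axis. Payload 4 kg.
Tool frame: the origin (TCP) lies at the very end of the fingers, on their centre line; the grasp point (between the pads) lies 19 mm behind it; z points along the fingers, y is the line along which they close (so a half turn about z gives the same grasp; the last joint's range is limited). The gripper opens to 94 mm and grips with 3 to 60 N. Pads are 16 mm wide; open, the fingers measure 119 mm over their backs; the gripper's body (75 mm by 177 mm) begins 78 mm behind the grasp point.
Start: joints at [-1.263, 0.087, 1.371, -0, 1.684, -0.103], TCP at [0.22, -0.504, 0.206] pointing down, gripper open.
Joint ranges: [-3.1, 3.1], [-0.76, 2.03], [0.27, 2.55], [-1.08, 4.22], [0.17, 2.65], [-2.57, 2.57]. Speed limits (rad/s): [2.79, 2.79, 3.14, 3.14, 3.14, 3.14].

### API

Orientations are given as [roll, pitch, yaw] about the fixed x, y, z axes, in that order (R = Rz(yaw) Ry(pitch) Rx(roll)).
In Python, from bench import robot gives the robot as it stands. The module is installed in compiled form; this text tells all that it offers.
- The arm moves only by the tool move_arm, never from a script. Its argument "deltas" is one flat list of numbers, 7 for each row, row after row: the turn, a rotation vector about the tool's x, y, z in rad, then the shift along the tool's x, y, z in cm, then the closure, from -1 (fully open) to 1 (shut). A call has 1 to 8 rows; each row is the pose to reach, as a shift and turn from the pose commanded when the call began, along the tool's axes at that moment; what a row does not reach only later rows make up. A row lasts 1/10 s, in which the tool goes at most 50 mm and 8.59 degrees, less where a joint would pass 70% of its speed; a pose out of reach is approached as far as the arm can. A call with a gripper value outside its range is refused whole. The fingers move at their own pace and stop on an object; the grip force is fixed at half the most. Time passes only in rows, so rows that repeat a pose let the fingers close. It gives the time, the measured TCP pose, the force, the opening and the grip force at its end, in the units of the state.
- robot.get_obs(): the state, without advancing time (a new reading comes with each control period).
- robot.snapshot(name): name is "scene" or "top" or "wrist"; returns a dict with "image" (480x640x3 uint8, red, green, blue), "depth" (480x640 float32, m along the optical axis (not along the pixel's ray), 0 where there is no reading), "fov_y" (degrees; the focal length in pixels is half the picture's height over the tangent of half this angle, whatever the lens; pixels are square), "cx", "cy" (the principal point, pixels), "origin" and "orientation" of the camera in the world; the wrist camera has in their place "T_tool_cam" (4x4, takes a point from camera to tool coordinates, whose origin is the TCP and whose axes are the flange's). Camera axes: x right, y up, looking along -z (the intrinsics and any distortion apply to the point x, -y, -z); pixel columns grow to the right and rows downward; lengths in m; the calibration is good to about 2 mm. The wrist camera is an equidistant fisheye: a pixel r from the principal point sees the ray r / f radians off the axis. A picture is of the moment at which its call begins: read the wrist's pose just before it.
- robot.close_job(): hands the job in; it is judged then, once.
The state is a dict: "time": time; "joint_positions": joint angles; "qvel": joint speeds; "joint_torque": joint torques, N m; "tool_pos": TCP position; "ee_rot": TCP orientation; "wrist_force": force on the tool from outside, world axes, zero at the start; "wrist_torque": the same for the moment, N m; "width": finger opening in m; "finger_force": force on a finger pad.
Only numpy, scipy, OpenCV 4.12 (cv2) and the standard library are available. Lean on these libraries where they do the work, as an engineer would, in place of code of your own. Each camera call takes 0.05 s, during which the arm holds its last target. There are 200 camera calls.

## Working session

There is one attempt and no reset: what is moved stays moved. The work goes in short steps, Python scripts to look and compute and a tool call to move; the robot and the scene stay as the last step left them, time stands still between calls to the robot, and variables do not carry over. Pictures are saved under pics/ and viewed, at most 10 in all, crops included, and the job is handed in when it is done.

Besides the shell and the picture viewer there is one more tool, called after ">>>" by a JSON object that holds its "name" and its "arguments". move_arm: Moves the arm, as the interface text tells. Its arguments: {"type":"object","properties":{"deltas":{"type":"array","items":{"type":"number"}}},"required":["deltas"]}

```bash
mkdir -p pics
cat > h.py <<'E'
import numpy as np, cv2
from scipy.spatial.transform import Rotation as R
from bench import robot
def snap(n):
    o=robot.get_obs(); s=robot.snapshot(n)
    np.savez('last_'+n,obs_p=o['tool_pos'],obs_r=o['ee_rot'],**s); return s
def cam(s):
    if 'T_tool_cam' in s and s['T_tool_cam'].shape==(4,4):
        T=np.eye(4);r=s['obs_r']; T[:3,:3]=R.from_euler('xyz',r).as_matrix() if r.shape==(3,) else (r if r.shape==(3,3) else R.from_quat(r).as_matrix());T[:3,3]=s['obs_p'];T=T@s['T_tool_cam'];return T[:3,:3],T[:3,3],True
    o=s['orientation'];M=R.from_euler('xyz',o).as_matrix() if o.shape==(3,) else (o if o.shape==(3,3) else None)
    return M,s['origin'],False
def ray(s,u,v):
    M,o,f=cam(s);F=240/np.tan(np.radians(s['fov_y'])/2);x=(u-s['cx']);y=(v-s['cy'])
    if f:
        r=np.hypot(x,y);t=r/F;d=np.array([np.sin(t)*x/max(r,1e-9),-np.sin(t)*y/max(r,1e-9),-np.cos(t)])
    else: d=np.array([x/F,-y/F,-1])
    return o,M@d,d
def atz(n,u,v,z):
    s=np.load('last_'+n+'.npz');o,d,_=ray(s,u,v);return o+d*(z-o[2])/d[2]
def dep(n,u,v):
    s=np.load('last_'+n+'.npz');o,d,c=ray(s,u,v);return o+d*s['depth'][int(v),int(u)]/-c[2]
def save(s,name,crop=None,k=1):
    im=s['image'][:,:,::-1]
    if crop: a,b,c,d=crop; im=im[b:d,a:c]
    cv2.imwrite('pics/'+name,cv2.resize(im,None,fx=k,fy=k,interpolation=cv2.INTER_CUBIC))
E
python3 - <<'E'
from h import *
print(robot.get_obs())
for n in('top','wrist','scene'):
    s=snap(n);print(n,{k:v for k,v in s.items() if k not in('image','depth')}); 
    save(s,n+'0.png')
E
```

```text
{'time': 0.0, 'joint_positions': array([-1.26312317e+00,  8.79190028e-02,  1.37222960e+00,  1.02638473e-07,
        1.68356789e+00, -1.03111463e-01]), 'qvel': array([ 8.15834886e-05,  1.09591345e-03, -1.66357009e-03,  9.56627384e-04,
        2.91368317e-04, -9.46085698e-04]), 'joint_torque': array([ 4.54821002e-04, -3.40183353e+01, -3.02424037e+01,  7.16809463e-02,
        3.29589285e-02, -1.58921021e-04]), 'tool_pos': array([ 0.21945832, -0.50373714,  0.20433634]), 'ee_rot': array([-3.13948011e+00, -2.18705393e-04,  4.10784396e-01]), 'wrist_force': array([-0.23686783,  0.44363487,  0.10685363]), 'wrist_torque': array([-0.0368152 ,  0.00234992,  0.01022025]), 'finger_force': 0.0, 'width': 0.09413470371444634}
top {'fov_y': 57.187825304641855, 'cx': 325.6332435248424, 'cy': 235.27760286223747, 'origin': array([ 0.40599737, -0.2643627 ,  1.01745207]), 'orientation': array([ 0.16889729, -0.01068364, -1.57035023])}
wrist {'fov_y': 65.70646984690485, 'cx': 316.5573175409058, 'cy': 240.22644327447014, 'T_tool_cam': array([[ 1.14017658e-03,  9.65861643e-01,  2.59055952e-01,
         7.52416500e-02],
       [ 9.99999348e-01, -1.08522008e-03, -3.55148688e-04,
         6.96647622e-04],
       [-6.18917738e-05,  2.59056188e-01, -9.65862251e-01,
        -1.79512760e-01],
       [ 0.00000000e+00,  0.00000000e+00,  0.00000000e+00,
         1.00000000e+00]])}
scene {'fov_y': 46.28789569538296, 'cx': 330.6188400395048, 'cy': 235.3494233784052, 'origin': array([ 0.43324631, -1.19343579,  0.91421898]), 'orientation': array([ 0.84175241,  0.00441685, -0.1387853 ])}
```

View pics/top0.png

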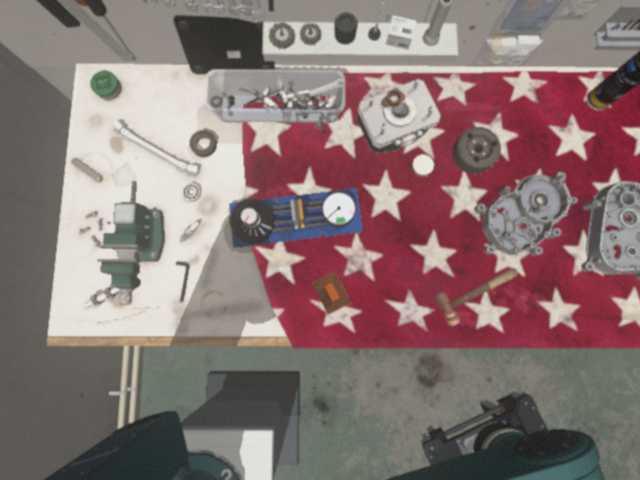

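The top view shows the fixture around (295,215) with the collar at (250,218) and the indicator at (339,208). The holder with its orange handle is at (331,293), and the hammer is around (475,295).

Run:
```python
from h import *
s=np.load('last_top.npz'); save(s,'top1.png',(220,180,370,320),5)
for n,u,v,z in[('collar',250,218,.089),('ind',339,208,.054),('handle',331,291,.125),('hammer',450,305,.03)]:
    print(n,atz('top',u,v,z),dep('top',u,v))
```

```text
collar [ 0.60163966 -0.11160373  0.089     ] [ 0.60188794 -0.11140988  0.08782175]
ind [ 0.63247232 -0.30455623  0.054     ] [ 0.63094236 -0.3042847   0.06050862]
handle [ 0.44442316 -0.28468502  0.125     ] [ 0.44438203 -0.28466327  0.12595538]
hammer [ 0.41786301 -0.55126284  0.03      ] [ 0.41796044 -0.55361874  0.02189146]
```

View pics/top1.png

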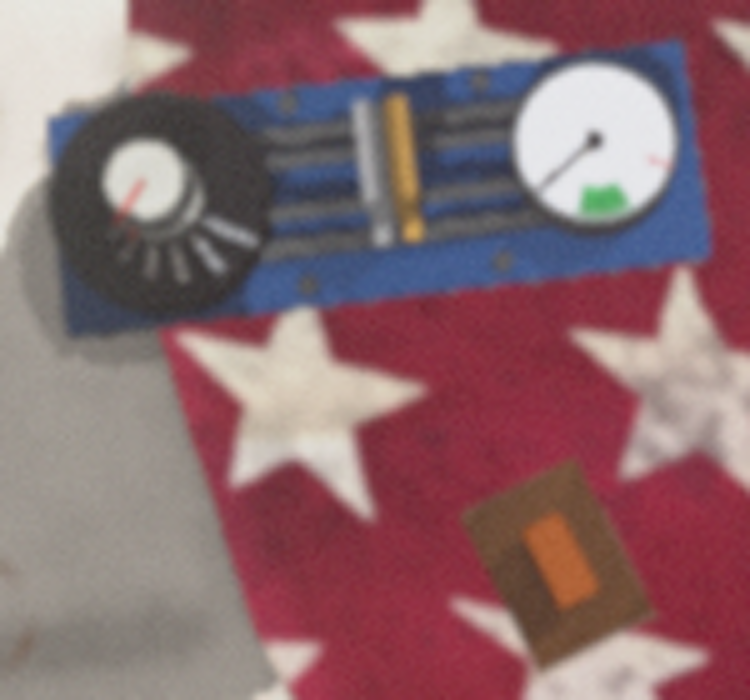

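```bash
cat >> h.py <<'E'
def go(p,yaw):
    o=robot.get_obs();M=R.from_euler('xyz',o['ee_rot'])
    T=R.from_euler('xyz',[np.pi,0,yaw])
    print('rot',(M.inv()*T).as_rotvec().round(3),'cm',(M.inv().apply(np.array(p)-o['tool_pos'])*100).round(2))
E
python3 -c "
from h import *
go([.53,-.22,.27],.15)"
```

```text
rot [-0.002  0.     0.261] cm [ 39.8  -13.63  -6.51]
```

>>> {"name": "move_arm", "arguments": {"deltas": [0, 0, 0.1, 5, -1.7, -1, -1, 0, 0, 0.2, 10, -3.4, -2, -1, 0, 0, 0.26, 15, -5.1, -3, -1, 0, 0, 0.26, 20, -6.8, -4, -1, 0, 0, 0.26, 25, -8.5, -5, -1, 0, 0, 0.26, 30, -10.2, -6, -1, 0, 0, 0.26, 35, -12, -6.5, -1, 0, 0, 0.26, 39.8, -13.6, -6.5, -1]}}

```text
time: 0.95
tool_pos: [0.5121, -0.2368, 0.2702]
ee_rot: [3.14, -0.001, 0.151]
wrist_force: [0.7, 0.2, -0.4]
width: 0.094
finger_force: 0.0
```

>>> {"name": "move_arm", "arguments": {"deltas": [0, 0, 0, 0, 0, 0, -1, 0, 0, 0, 0, 0, 0, -1]}}

```text
time: 1.15
tool_pos: [0.5112, -0.2374, 0.2687]
ee_rot: [-3.141, 0.001, 0.153]
wrist_force: [-0.1, -0.3, 0.1]
width: 0.0939
finger_force: 0.0
```

Run:
```python
from h import *
s=snap('wrist');o=robot.get_obs();print(o['time'],o['tool_pos'],o['ee_rot'],o['wrist_force'])
im=s['image'][:,:,::-1]; cv2.imwrite('pics/w1.png',cv2.resize(im,(800,600),interpolation=cv2.INTER_CUBIC))
```

```text
1.2 [ 0.51049282 -0.23833161  0.26879221] [-3.14140456e+00  1.42652736e-03  1.51257776e-01] [ 0.19525    -0.33678294  0.73073939]
```

View pics/w1.png

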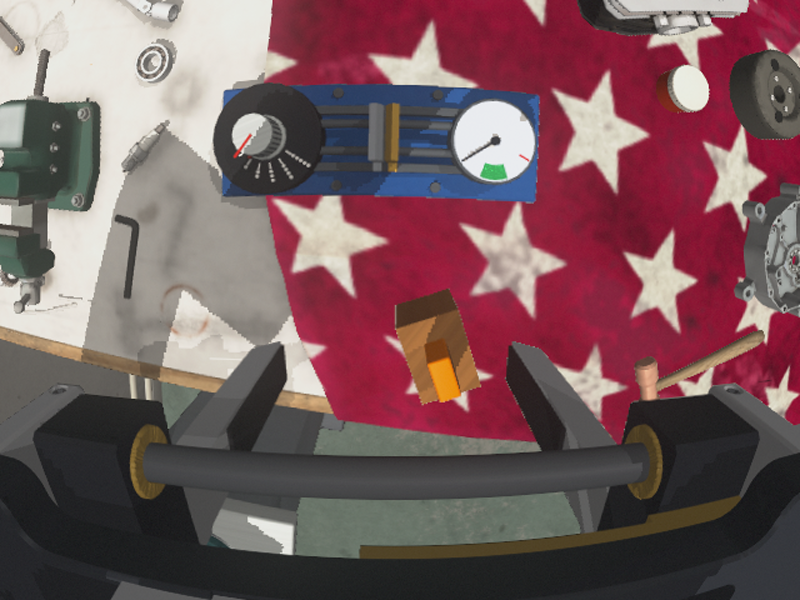

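The wrist view shows the collar drum top at (250,133), the plates at (375–392,138) and the dial at (495,141). The holder is at (437,345), with the orange handle near (442,372). I'll enlarge both areas.

Run:
```python
from h import *
s=np.load('last_wrist.npz');im=s['image'][:,:,::-1]
a=cv2.resize(im[60:165,165:365],None,fx=4,fy=4,interpolation=cv2.INTER_CUBIC)[:,:800]
b=cv2.resize(im[70:160,350:440],None,fx=2,fy=2)[:, :200]
c=cv2.resize(im[228:328,305:395],None,fx=1.8,fy=1.8)
out=np.zeros((600,800,3),np.uint8);out[:420]=a;out[420:600,:180]=b;out[420:600,200:362]=c
cv2.imwrite('pics/w2.png',out)
```

```text
(no output)
```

View pics/w2.png

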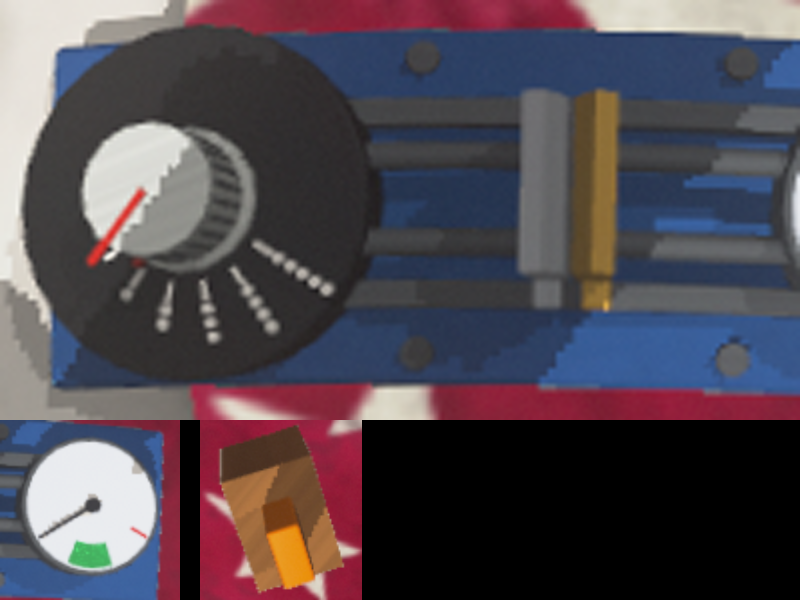

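Run:
```python
from h import *
A=lambda x,y,z:atz('wrist',x/4+165,y/4+60,z)
c=A(147,189,.089);cc=A(200,204,.050);d=atz('wrist',396,112.5,.054)
print('drum',c,'col',cc,'dial',d,'dist',np.linalg.norm((d-c)[:2]),'yaw',np.arctan2((d-c)[0],-(d-c)[1]),'yaw2',np.arctan2((d-cc)[0],-(d-cc)[1]))
print('depths',dep('wrist',201,107),dep('wrist',396,115),dep('wrist',348+0,300) )
t=A(90,263,.089)-c;print('pointer',np.arctan2(t[1],t[0]))
for m,(x,y) in enumerate([(126,295),(162,325),(213,337),(271,326),(327,289)],1):
    v=A(x,y,.05)-c;w=A(x,y,.05)-cc;print(m,np.arctan2(v[1],v[0])%6.283,np.arctan2(w[1],w[0])%6.283,np.hypot(*w[:2]))
H=[atz('wrist',(x-200)/1.8+305,(y-420)/1.8+228,.125) for x,y in[(270,530),(298,524),(313,580),(283,588)]]
H=np.array(H);print(H,H.mean(0));print([np.linalg.norm(H[i]-H[(i+1)%4]) for i in range(4)])
for v in (H[0]-H[3],H[1]-H[2]):print(np.arctan2(v[1],v[0]))
```

```text
drum [ 0.60642577 -0.10935193  0.089     ] col [ 0.60583564 -0.1123747   0.05      ] dial [ 0.63232117 -0.30431796  0.054     ] dist 0.19667822957545358 yaw 0.13204718328249704 yaw2 0.13712033813094351
depths [ 0.60664982 -0.10830677  0.08831374] [ 0.62906574 -0.30370725  0.05928218] [ 0.44678538 -0.27834085  0.1261188 ]
pointer 2.5788765200792096
1 2.649941972876529 2.5585443816834643 0.032248486946091406
2 3.048988788614059 2.9605252302723937 0.0346854263499182
3 3.4529284641142395 3.3797602164398866 0.036885065986237565
4 3.8576473184845983 3.8097712841192712 0.03954573179193823
5 4.26544590447217 4.247461136817625 0.04302563374145039
[[ 0.45682732 -0.27260689  0.125     ]
 [ 0.46231324 -0.28654174  0.125     ]
 [ 0.43115731 -0.30110431  0.125     ]
 [ 0.42410092 -0.28581717  0.125     ]] [ 0.4435997  -0.28651753  0.125     ]
[np.float64(0.014975828974233163), np.float64(0.03439128668712515), np.float64(0.016837134237078447), np.float64(0.03529204669111695)]
0.3836559683935658
0.43723645390944604
```

```bash
python3 -c "
from h import *
go([.606,-.110,.06],.15)"
```

```text
rot [-0.     0.001  0.001] cm [ 11.41 -11.24  20.87]
```

>>> {"name": "move_arm", "arguments": {"deltas": [0, 0, 0, 4, -4, 1, -1, 0, 0, 0, 8, -8, 3, -1, 0, 0, 0, 11.4, -11.2, 6, -1, 0, 0, 0, 11.4, -11.2, 10, -1, 0, 0, 0, 11.4, -11.2, 13, -1, 0, 0, 0, 11.4, -11.2, 16, -1, 0, 0, 0, 11.4, -11.2, 16, -1]}}

```text
time: 1.9
tool_pos: [0.6022, -0.1112, 0.1032]
ee_rot: [-3.137, 0.011, 0.148]
wrist_force: [-0.5, 0.4, 0.2]
width: 0.094
finger_force: 0.0
```

```bash
python3 -c "
from h import *
go([.606,-.110,.06],.15)"
```

```text
rot [-0.004  0.011 -0.002] cm [ 0.44 -0.04  4.31]
```

>>> {"name": "move_arm", "arguments": {"deltas": [0, 0, 0, 0, 0, 2.4, -1, 0, 0, 0, 0, 0, 4.6, -1, 0, 0, 0, 0, 0, 4.6, -1, 0, 0, 0, 0, 0, 4.6, -1]}}

```text
time: 2.3
tool_pos: [0.607, -0.1118, 0.0651]
ee_rot: [3.141, -0.002, 0.149]
wrist_force: [-0.3, -0.5, 0.1]
width: 0.0942
finger_force: 0.0
```

>>> {"name": "move_arm", "arguments": {"deltas": [0, 0, 0, 0, 0, 0, 1, 0, 0, 0, 0, 0, 0, 1, 0, 0, 0, 0, 0, 0, 1, 0, 0, 0, 0, 0, 0, 1, 0, 0, 0, 0, 0, 0, 1, 0, 0, 0, 0, 0, 0, 1]}}

```text
time: 2.9
tool_pos: [0.6067, -0.1104, 0.0634]
ee_rot: [3.142, 0.0, 0.151]
wrist_force: [0.3, 0.1, 0.4]
width: 0.0495
finger_force: 0.0
```

>>> {"name": "move_arm", "arguments": {"deltas": [0, 0, 0, 0, 0, 0, 1, 0, 0, 0, 0, 0, 0, 1, 0, 0, 0, 0, 0, 0, 1, 0, 0, 0, 0, 0, 0, 1, 0, 0, 0, 0, 0, 0, 1]}}

```text
time: 3.4
tool_pos: [0.6066, -0.1103, 0.0633]
ee_rot: [-3.141, 0.0, 0.151]
wrist_force: [-0.3, 0.6, -0.7]
width: 0.0326
finger_force: 30.0
```

>>> {"name": "move_arm", "arguments": {"deltas": [0, 0, -0.12, 0, 0, 0, 1, 0, 0, -0.25, 0, 0, 0, 1, 0, 0, -0.38, 0, 0, 0, 1, 0, 0, -0.51, 0, 0, 0, 1, 0, 0, -0.64, 0, 0, 0, 1, 0, 0, -0.76, 0, 0, 0, 1, 0, 0, -0.87, 0, 0, 0, 1, 0, 0, -0.87, 0, 0, 0, 1]}}

```text
time: 4.2
tool_pos: [0.6067, -0.1104, 0.0633]
ee_rot: [3.142, -0.0, 1.021]
wrist_force: [-0.7, 0.7, -1.0]
width: 0.0325
finger_force: 30.0
```

>>> {"name": "move_arm", "arguments": {"deltas": [0, 0, 0, 0, 0, 0, 1, 0, 0, 0, 0, 0, 0, 1, 0, 0, 0, 0, 0, 0, -1, 0, 0, 0, 0, 0, 0, -1, 0, 0, 0, 0, 0, 0, -1, 0, 0, 0, 0, 0, 0, -1, 0, 0, 0, 0, 0, 0, -1, 0, 0, 0, 0, 0, 0, -1]}}

```text
time: 5.0
tool_pos: [0.6067, -0.1105, 0.0634]
ee_rot: [3.141, 0.0, 1.021]
wrist_force: [-0.8, -0.4, -1.2]
width: 0.0777
finger_force: 0.0
```

```bash
python3 -c "
from h import *
go([.57,-.20,.23],.15)"
```

```text
rot [0.    0.    0.871] cm [ -9.55   1.55 -16.66]
```

Rise, and rotate on the way to a viewing pose.

>>> {"name": "move_arm", "arguments": {"deltas": [0, 0, 0, 0, 0, -4, -1, 0, 0, 0, 0, 0, -8, -1, 0, 0, 0.14, -3, 0.5, -11, -1, 0, 0, 0.28, -6, 1, -14, -1, 0, 0, 0.42, -9.5, 1.5, -16.6, -1, 0, 0, 0.56, -9.5, 1.5, -16.6, -1, 0, 0, 0.7, -9.5, 1.5, -16.6, -1, 0, 0, 0.84, -9.5, 1.5, -16.6, -1]}}

```text
time: 5.8
tool_pos: [0.5697, -0.1999, 0.2299]
ee_rot: [3.141, -0.001, 0.174]
wrist_force: [-0.1, 0.9, -0.5]
width: 0.0941
finger_force: 0.0
```

>>> {"name": "move_arm", "arguments": {"deltas": [0, 0, 0, 0, 0, 0, -1, 0, 0, 0, 0, 0, 0, -1]}}

```text
time: 6.0
tool_pos: [0.5698, -0.1993, 0.2293]
ee_rot: [3.142, 0.0, 0.184]
wrist_force: [0.2, 0.4, -0.4]
width: 0.0942
finger_force: 0.0
```

Run:
```python
from h import *
s=snap('wrist');o=robot.get_obs();print(o['time'],o['tool_pos'],o['ee_rot'])
im=s['image'][:,:,::-1]; cv2.imwrite('pics/w3.png',cv2.resize(im,(800,600),interpolation=cv2.INTER_CUBIC))
```

```text
6.05 [ 0.56981759 -0.19918926  0.22934336] [-3.14159138e+00  1.12279220e-04  1.83337743e-01]
```

View pics/w3.png

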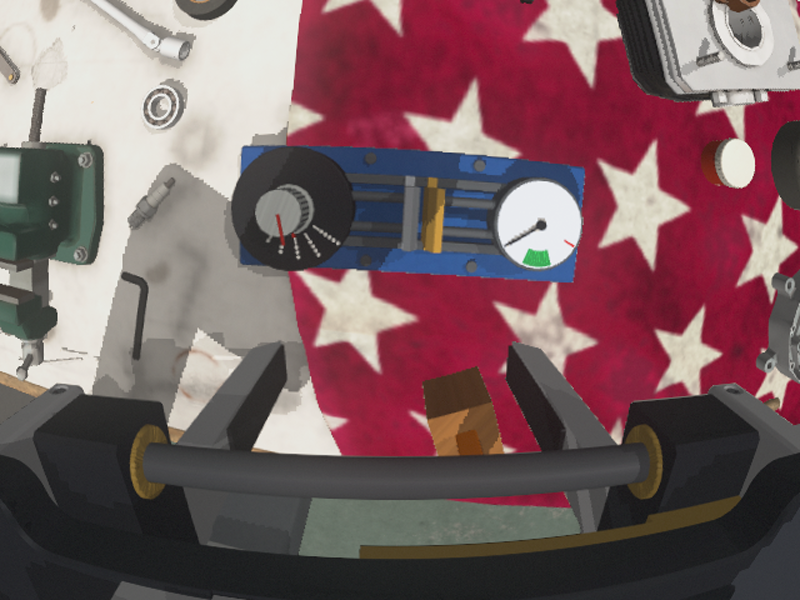

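The pointer at (279,230) now stands near mark 3 and the gap is open around (421,215). I'll enlarge it to measure.

Run:
```python
from h import *
s=np.load('last_wrist.npz');im=s['image'][:,:,::-1]
out=np.zeros((600,800,3),np.uint8)
a=cv2.resize(im[125:220,185:285],None,fx=4,fy=4,interpolation=cv2.INTER_CUBIC)
b=cv2.resize(im[130:210,305:365],None,fx=6,fy=6,interpolation=cv2.INTER_CUBIC)
out[:380,:400]=a;out[:480,420:780]=b
cv2.imwrite('pics/w4.png',out)
```

```text
(no output)
```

View pics/w4.png

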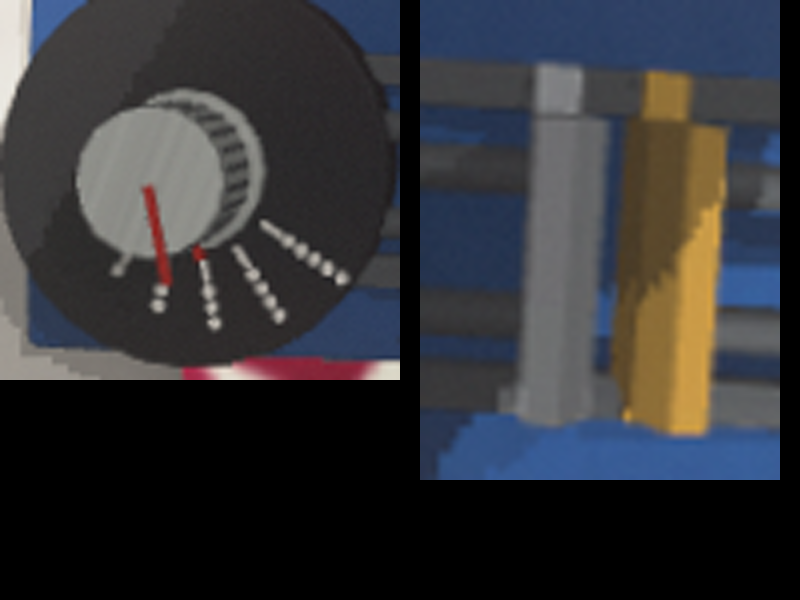

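Run:
```python
from h import *
A=lambda x,y,z:atz('wrist',x/4+185,y/4+125,z)
B=lambda x,y,z:atz('wrist',(x-420)/6+305,y/6+130,z)
c=A(150,182,.089);t=A(167,283,.089)-c;print('drum',c,'pointer',np.arctan2(t[1],t[0])%6.283)
for m,(x,y) in enumerate([(118,270),(158,306),(214,324),(280,317),(343,278)],1):
    v=A(x,y,.05)-c;print(m,np.arctan2(v[1],v[0])%6.283)
s=np.load('last_wrist.npz');print('cam',cam(s)[1])
d=atz('wrist',541*.8,225*.8,.054);yaw=np.arctan2((d-c)[0],-(d-c)[1]);print('dial',d,yaw)
# fixture-frame from collar axis & yaw
cc=c[:2];Rf=np.array([[np.cos(yaw),-np.sin(yaw)],[np.sin(yaw),np.cos(yaw)]])
for u in range(320,361):
    p=dep('wrist',u,175);f=Rf.T@(p[:2]-cc)+[0,.105];print(u,p.round(4),(f*1000).round(1))
for nm,pts in(('anvil outer/top',[(536,118),(520,418)]),('anvil in',[(606,118),(593,418)]),('brass top outer',[(727,128),(709,434)]),('brass ridge',[(690,123),(665,430)])):
    for x,y in pts:
        p=B(x,y,.094);f=Rf.T@(p[:2]-cc)+[0,.105];print(nm,p.round(4),(f*1000).round(1))
```

```text
drum [ 0.60675104 -0.10932226  0.089     ] pointer 3.4585000178384386
1 2.6601823141177072
2 3.058272168963626
3 3.4532093709773353
4 3.856776352201069
5 4.2669379440896185
cam [ 0.64407588 -0.18618878  0.40882725]
dial [ 0.63204873 -0.30511049  0.054     ] 0.12849756393620537
320 [ 0.6115 -0.1959  0.0196] [-6.4 18.5]
321 [ 0.6118 -0.1969  0.021 ] [-6.2 17.5]
322 [ 0.612  -0.1979  0.0214] [-6.1 16.4]
323 [ 0.6181 -0.1966  0.0928] [ 0.1 17. ]
324 [ 0.6182 -0.1975  0.092 ] [ 0.1 16.1]
325 [ 0.6185 -0.1982  0.0934] [ 0.2 15.3]
326 [ 0.6185 -0.1991  0.0921] [ 0.2 14.4]
327 [ 0.6187 -0.2     0.0922] [ 0.2 13.6]
328 [ 0.6189 -0.2008  0.0932] [ 0.4 12.8]
329 [ 0.6191 -0.2016  0.0936] [ 0.4 11.9]
330 [ 0.6192 -0.2024  0.0931] [ 0.5 11.1]
331 [ 0.6191 -0.2034  0.0899] [ 0.2 10.1]
332 [ 0.619  -0.2045  0.0864] [-0.   9.1]
333 [ 0.6191 -0.2054  0.0844] [-0.1  8.1]
334 [ 0.6192 -0.2064  0.0836] [-0.1  7.2]
335 [ 0.6146 -0.2112  0.0214] [-5.3  2.9]
336 [ 0.6146 -0.2124  0.0195] [-5.4  1.8]
337 [ 0.6149 -0.2134  0.0202] [-5.3  0.8]
338 [ 0.6162 -0.2133  0.035 ] [-4.   0.6]
339 [ 0.6176 -0.213   0.
[... 620 characters left out ...]
  0.0916] [ 1.7 -9.5]
355 [ 0.6185 -0.2321  0.019 ] [ -4.1 -18.2]
356 [ 0.6188 -0.2328  0.0212] [ -3.9 -19. ]
357 [ 0.6189 -0.2341  0.0193] [ -4.  -20.3]
358 [ 0.6191 -0.2351  0.0199] [ -3.8 -21.3]
359 [ 0.6193 -0.2362  0.0195] [ -3.8 -22.4]
360 [ 0.6196 -0.2371  0.0202] [ -3.7 -23.4]
anvil outer/top [ 0.6396 -0.1937  0.094 ] [21.7 17.2]
anvil outer/top [ 0.5972 -0.1994  0.094 ] [-21.1  16.9]
anvil in [ 0.6414 -0.2033  0.094 ] [22.3  7.4]
anvil in [ 0.5991 -0.2096  0.094 ] [-20.4   6.5]
brass top outer [ 0.6434 -0.2202  0.094 ] [22.1 -9.7]
brass top outer [ 0.6    -0.2264  0.094 ] [-21.7 -10.3]
brass ridge [ 0.643 -0.215  0.094] [22.4 -4.4]
brass ridge [ 0.5993 -0.2201  0.094 ] [-21.6  -3.9]
```

```bash
python3 -c "
from h import *
go([.405,-.30,.23],.45)"
```

```text
rot [-0.     0.    -0.267] cm [-18.04   6.91  -0.06]
```

>>> {"name": "move_arm", "arguments": {"deltas": [0, 0, -0.1, -4.5, 1.7, 0, -1, 0, 0, -0.2, -9, 3.5, 0, -1, 0, 0, -0.27, -13.5, 5.2, 0, -1, 0, 0, -0.27, -18, 6.9, 0, -1, 0, 0, -0.27, -18, 6.9, 0, -1, 0, 0, -0.27, -18, 6.9, 0, -1, 0, 0, -0.27, -18, 6.9, 0, -1]}}

```text
time: 6.75
tool_pos: [0.406, -0.299, 0.2294]
ee_rot: [3.142, -0.001, 0.453]
wrist_force: [-0.6, -0.7, -0.7]
width: 0.0939
finger_force: 0.0
```

Run:
```python
from h import *
s=snap('wrist');o=robot.get_obs();print(o['time'],o['tool_pos'],o['ee_rot'])
im=s['image'];hsv=cv2.cvtColor(im,cv2.COLOR_RGB2HSV)
m=cv2.inRange(hsv,(8,180,120),(20,255,255));n,l,st,ce=cv2.connectedComponentsWithStats(m)
i=1+st[1:,4].argmax();x,y,w,h=st[i][:4];print(st[i],ce[i])
x0,y0=max(0,x-30),max(0,y-30);print('crop0',x0,y0)
save(s,'w5.png',(x0,y0,x+w+30,y+h+30),5)
# depth-based top face
P=np.array([dep('wrist',b,a) for a in range(y-5,min(y+h+5,480)) for b in range(x-5,x+w+5)])
P=P[(P[:,2]>.119)&(P[:,2]<.132)];print(len(P),P.mean(0))
r=cv2.minAreaRect((P[:,:2]*1000).astype(np.float32));print(r)
```

```text
6.8 [ 0.40621821 -0.29878834  0.22932823] [-3.14140911e+00 -4.26354696e-04  4.53179000e-01]
[ 310  164   24   50 1140] [321.63596491 188.89385965]
crop0 280 134
1054 [ 0.4431099  -0.28588377  0.12504763]
((443.10260009765625, -285.7799987792969), (35.1280632019043, 18.112030029296875), 27.229223251342773)
```

View pics/w5.png

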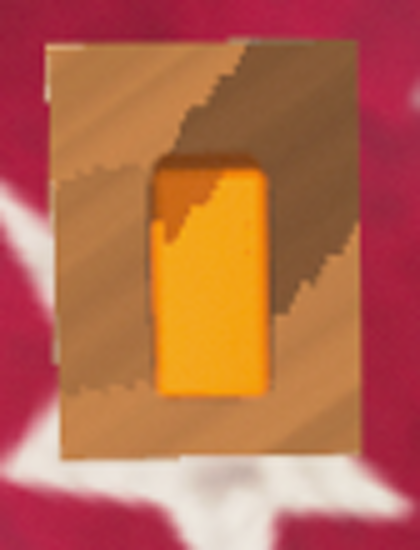

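The handle's top face centre is at crop (212,280), aligned with the tool. That puts it at (0.443,-0.286) with yaw about 0.465.

```bash
python3 -c "
from h import *
go([.4431,-.2858,.0835],.465)"
```

```text
rot [-0.    -0.    -0.012] cm [ 3.88  0.45 14.58]
```

>>> {"name": "move_arm", "arguments": {"deltas": [0, 0, -0.012, 3.9, 0.45, 1, -1, 0, 0, -0.012, 3.9, 0.45, 4, -1, 0, 0, -0.012, 3.9, 0.45, 8, -1, 0, 0, -0.012, 3.9, 0.45, 11.5, -1, 0, 0, -0.012, 3.9, 0.45, 14.6, -1, 0, 0, -0.012, 3.9, 0.45, 14.6, -1, 0, 0, -0.012, 3.9, 0.45, 14.6, -1]}}

```text
time: 7.5
tool_pos: [0.4431, -0.2858, 0.0834]
ee_rot: [-3.141, 0.0, 0.465]
wrist_force: [-0.2, 0.3, 0.4]
width: 0.0937
finger_force: 0.0
```

>>> {"name": "move_arm", "arguments": {"deltas": [0, 0, 0, 0, 0, 0, 1, 0, 0, 0, 0, 0, 0, 1, 0, 0, 0, 0, 0, 0, 1, 0, 0, 0, 0, 0, 0, 1, 0, 0, 0, 0, 0, 0, 1, 0, 0, 0, 0, 0, 0, 1, 0, 0, 0, 0, 0, 0, 1, 0, 0, 0, 0, 0, 0, 1]}}

```text
time: 8.3
tool_pos: [0.4422, -0.2866, 0.0833]
ee_rot: [-3.142, 0.0, 0.463]
wrist_force: [-0.0, -0.1, 0.3]
width: 0.0338
finger_force: 0.0
```

>>> {"name": "move_arm", "arguments": {"deltas": [0, 0, 0, 0, 0, 0, 1, 0, 0, 0, 0, 0, 0, 1, 0, 0, 0, 0, 0, 0, 1, 0, 0, 0, 0, 0, 0, 1, 0, 0, 0, 0, 0, 0, 1, 0, 0, 0, 0, 0, 0, 1]}}

```text
time: 8.9
tool_pos: [0.4422, -0.2865, 0.0834]
ee_rot: [-3.141, 0.0, 0.463]
wrist_force: [-0.6, 0.5, -0.7]
width: 0.0176
finger_force: 30.0
```

>>> {"name": "move_arm", "arguments": {"deltas": [0, 0, 0, 0, 0, -2, 1, 0, 0, 0, 0, 0, -4, 1, 0, 0, 0, 0, 0, -6.5, 1, 0, 0, 0, 0, 0, -9, 1, 0, 0, 0, 0, 0, -11, 1, 0, 0, 0, 0, 0, -11, 1, 0, 0, 0, 0, 0, -11, 1]}}

```text
time: 9.6
tool_pos: [0.4422, -0.2866, 0.193]
ee_rot: [3.141, 0.0, 0.463]
wrist_force: [-0.4, -0.4, -1.1]
width: 0.0178
finger_force: 30.0
```

```bash
python3 -c "
from h import *
go([.619,-.2104,.185],.128)"
```

```text
rot [ 0.    -0.     0.335] cm [19.22  1.08  0.8 ]
```

>>> {"name": "move_arm", "arguments": {"deltas": [0, 0, 0.08, 3.5, 0.2, 0, 1, 0, 0, 0.16, 7, 0.4, 0, 1, 0, 0, 0.25, 11, 0.6, 0, 1, 0, 0, 0.335, 15, 0.9, 0, 1, 0, 0, 0.335, 18, 1, 0, 1, 0, 0, 0.335, 19.2, 1.08, 0, 1, 0, 0, 0.335, 19.2, 1.08, 0, 1, 0, 0, 0.335, 19.2, 1.08, 0, 1]}}

```text
time: 10.4
tool_pos: [0.6177, -0.211, 0.1922]
ee_rot: [-3.141, 0.003, 0.127]
wrist_force: [-0.4, -0.7, -0.0]
width: 0.0183
finger_force: 30.0
```

Run:
```python
from h import *
s=snap('wrist');o=robot.get_obs();print(o['time'],o['tool_pos'],o['ee_rot'],o['wrist_force'])
go([.619,-.2104,.165],.128)
save(s,'w6.png',(200,130,420,295),3.6)
```

```text
10.45 [ 0.6175791  -0.21128894  0.19285835] [-3.14151393e+00  1.68200937e-03  1.26656892e-01] [ 0.07510391  0.04447573 -1.04183617]
rot [-0.     0.002 -0.001] cm [ 0.16 -0.07  2.79]
```

View pics/w6.png

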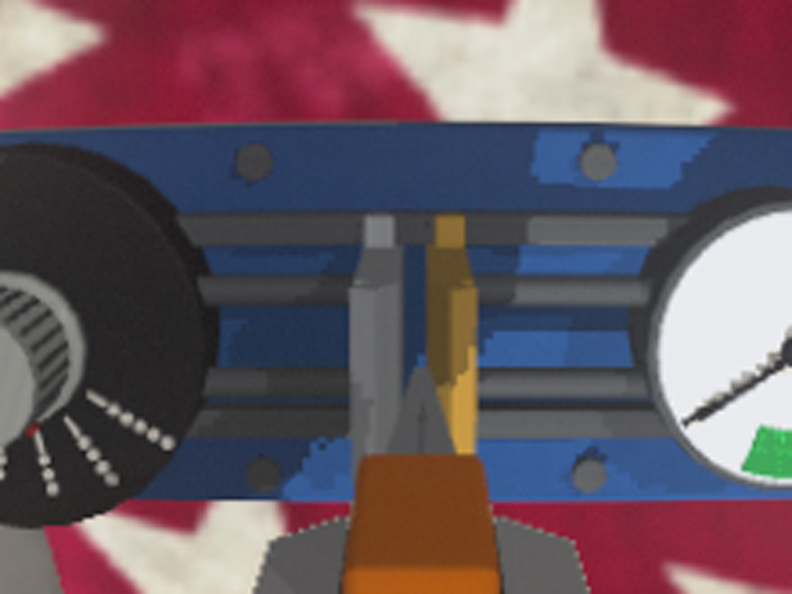

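The tip at crop (420,365) lies within about 1 mm of the middle of the gap (405–427). The collar is still at mark 3. Descending into the gap.

>>> {"name": "move_arm", "arguments": {"deltas": [0, 0, 0, 0.1, -0.08, 1.5, 1, 0, 0, 0, 0.1, -0.08, 3, 1, 0, 0, 0, 0.1, -0.08, 4, 1, 0, 0, 0, 0.1, -0.08, 4.7, 1, 0, 0, 0, 0.1, -0.08, 5.2, 1, 0, 0, 0, 0.1, -0.08, 5.5, 1, 0, 0, 0, 0.1, -0.08, 5.5, 1, 0, 0, 0, 0.1, -0.08, 5.5, 1]}}

```text
time: 11.25
tool_pos: [0.62, -0.2097, 0.1389]
ee_rot: [3.141, -0.001, 0.128]
wrist_force: [-0.1, 0.8, -0.6]
width: 0.018
finger_force: 30.0
```

>>> {"name": "move_arm", "arguments": {"deltas": [0, 0, 0, 0, 0, 0.4, 1, 0, 0, 0, 0, 0.05, 0.8, 1, 0, 0, 0, 0, 0.1, 1.2, 1, 0, 0, 0, 0, 0.12, 1.6, 1, 0, 0, 0, 0, 0.15, 1.9, 1, 0, 0, 0, 0, 0.15, 1.9, 1, 0, 0, 0, 0, 0.15, 1.9, 1]}}

```text
time: 11.95
tool_pos: [0.6204, -0.2112, 0.12]
ee_rot: [3.141, -0.002, 0.128]
wrist_force: [0.4, 0.7, 3.1]
width: 0.0182
finger_force: 30.0
```

Run:
```python
from h import *
s=snap('wrist');o=robot.get_obs();print(o['time'],o['tool_pos'],o['ee_rot'],o['wrist_force'],o['finger_force'])
save(s,'w7.png',(200,160,480,370),2.8)
```

```text
12.0 [ 0.62043201 -0.21116853  0.11998215] [ 3.14096455e+00 -1.45663823e-03  1.27899394e-01] [0.71061504 0.90752186 3.53715306] 30.000711679458618
```

View pics/w7.png

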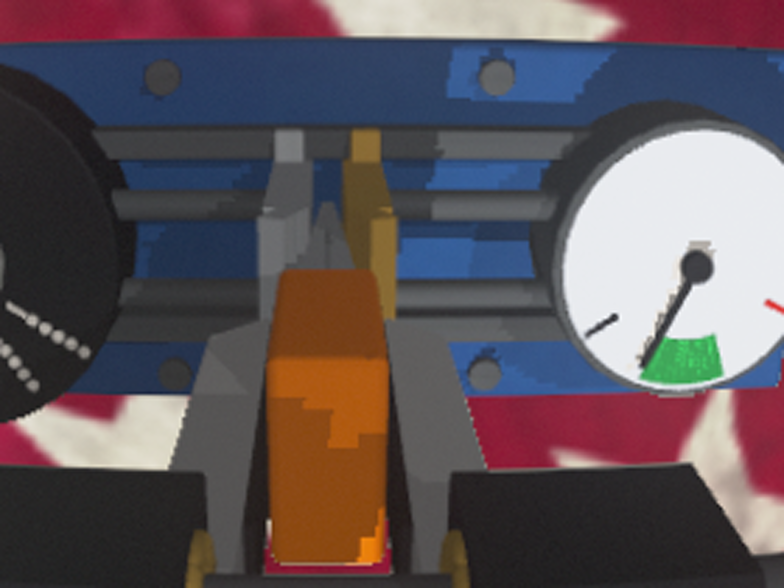

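The needle, from (697,266) to (643,365), stands at the near edge of the green sector, about 2 mm. It needs about 7 mm more depth.

>>> {"name": "move_arm", "arguments": {"deltas": [0, 0, 0, 0, 0.02, 0.25, 1, 0, 0, 0, 0, 0.03, 0.5, 1, 0, 0, 0, 0, 0.05, 0.75, 1, 0, 0, 0, 0, 0.05, 0.75, 1, 0, 0, 0, 0, 0.05, 0.75, 1, 0, 0, 0, 0, 0.05, 0.75, 1, 0, 0, 0, 0, 0.05, 0.75, 1]}}

```text
time: 12.7
tool_pos: [0.6208, -0.2119, 0.1136]
ee_rot: [3.14, -0.003, 0.128]
wrist_force: [-0.9, 0.6, 6.4]
width: 0.0178
finger_force: 30.0
```

Run:
```python
from h import *
s=snap('wrist');o=robot.get_obs();print(o['time'],o['tool_pos'],o['ee_rot'],o['wrist_force'],o['finger_force'],o['qvel'].round(4))
save(s,'w8.png',(180,160,480,370),2.6)
```

```text
12.75 [ 0.62075611 -0.2118938   0.11354785] [ 3.14010919e+00 -2.43753317e-03  1.27799220e-01] [0.09464343 0.62634513 7.60468615] 30.001329481601715 [-0.0012 -0.0015 -0.0002  0.0001 -0.     -0.0002]
```

View pics/w8.png

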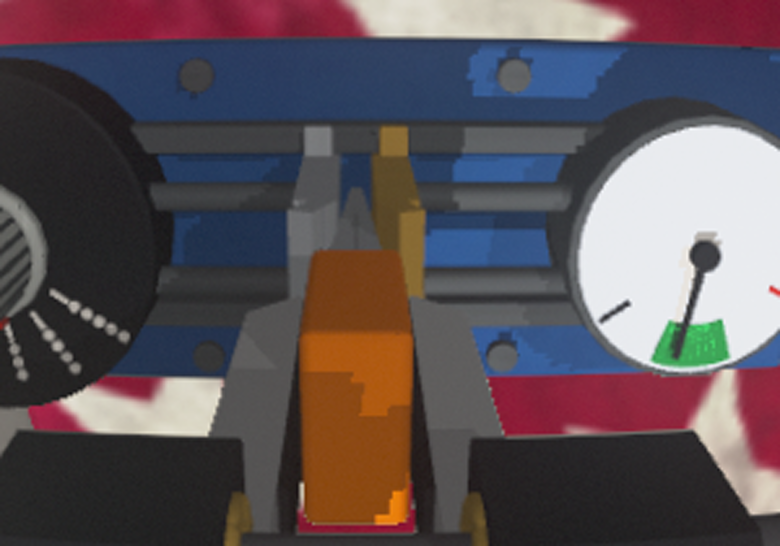

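The needle, from (705,256) to (677,355), is now well inside the green sector. The drag is about 7 N, and the red pointer is still at mark 3. Handing in.

```bash
python3 -c "
from bench import robot
print(robot.close_job())"
```

```text
the job is handed in; nothing more can be done
None
```

The job is handed in (no verdict came back): the collar was at mark 3 and released, and the gauge was still gripped upright in the gap, with the needle in the green sector at about 3 mm and about 7 N of drag.

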